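Load a tube into a ratchet-lift dry-block incubator and lower the tray

ROBOT

A 7-joint arm with a two-finger parallel gripper is mounted at the origin on a cart in front of the work surface, level with it; the furniture and walls round the work are solid. World frame = base frame: x ahead of the robot, y to its left, z up, the work surface at z = 0. Lengths are in m, angles in rad, forces in N, time in s.
With the tool pointing down it reaches from about 0.425 to 0.95 m from the base axis. Payload 4.7 kg.
Tool frame: the origin (TCP) lies at the very end of the fingers, on their centre line; the grasp point (between the pads) lies 19 mm behind it; y points along the fingers, x is the direction in which the jaws open and shut, and the axes are right-handed (so a half turn about y gives the same grasp; the last joint's range is limited). The gripper opens to 87 mm and grips with 3 to 60 N. Pads are 19 mm wide; open, the fingers measure 117 mm over their backs; the gripper's body (75 mm by 190 mm) begins 51 mm behind the grasp point.
Start: joints at [1.306, 0.469, -0.049, 1.532, 0.024, 1.141, -0.082], TCP at [0.158, -0.656, 0.223] pointing down, gripper open.
Joint ranges: [-2.59, 2.59], [-0.33, 1.99], [-1.39, 1.29], [0.1, 2.45], [-1.04, 4.18], [0.21, 1.99], [-2.66, 2.66]. Speed limits (rad/s): [2.57, 2.57, 3.14, 3.14, 3.14, 3.14, 3.14].

INTERFACE

Orientations are given as a unit quaternion [x, y, z, w].
In Python, from rig import * gives the robot as it stands.
- The arm moves only by the shell command python3 -m jog 'ROWS' [FORCE]. ROWS is JSON, a list of rows, each an object with "offset": the shift along the world's x, y, z in mm, a list of three; "twist": the turn, a rotation vector about the world's x, y, z in units of 6 degrees (1.0 is 6 degrees), a list of three; "fingers": the finger opening in mm, from 0 to 87. A call has 1 to 10 rows; each row shifts and turns the commanded pose from where the row before left it; what a row does not reach is not made up. A row lasts 1/8 s, in which the tool goes at most 62.5 mm and 10.7 degrees, less where a joint would pass 70% of its speed; a pose out of reach is approached as far as the arm can. A call is refused whole if a number of a shift passes 62.5 or a number of a turn 1, either way. A call with a gripper value outside its range is refused whole. The fingers move at their own pace and stop on an object; FORCE is the grip in N (left out, the last holds). Time passes only in rows, so rows that do not move let the fingers close. It gives the time, the measured TCP pose, the force and the opening at its end, in the units of the state.
- read_state(): the state, without advancing time (a new reading comes with each control period).
- camera(name): name is "side" or "top" or "wrist"; returns the picture (400x640x3 uint8, blue, green, red); there is no depth.
- camera_model(name): a dict with "mtx" (3x3 intrinsics, pixels), "dist_coeffs" ([k1, k2, p1, p2, k3] as OpenCV has them; the pictures are not rectified), "position" and "rotation" of the camera in the world; the wrist camera has in their place "T_tool_cam" (4x4, takes a point from camera to tool coordinates, whose origin is the TCP and whose axes are the tool frame's). Camera axes: x right, y down, z forward; pixel columns grow to the right and rows downward; lengths in m; the calibration is good to about 2 mm. A picture is of the moment at which its call begins: read the wrist's pose just before it. camera_model takes no time and is no camera call.
- job_done(): hands the job in, once; it reports no verdict.
The state is a dict: "t": time; "joint_positions": joint angles; "joint_velocities": joint speeds; "joint_efforts": joint torques, N m; "tcp_pos": TCP position; "eef_rot": TCP orientation; "wrist_force": force on the tool from outside, world axes, zero at the start; "torque": the same for the moment, N m; "finger_gap": finger opening in m.
Only numpy, scipy, OpenCV 4.12 (cv2) and the standard library are available. Lean on these libraries where they do the work, as an engineer would, in place of code of your own. Each camera call takes 0.05 s, during which the arm holds its last target. There are 200 camera calls.

TASK

Load the sample tube from the white rack into the incubator. First raise the tube tray by its upright grip to the top tooth, letting the pawl click over the teeth (keep off the release lever on the way up), let it hang there and stand the tube in its empty place, up out of the warm well. Then squeeze the release lever to the grip and lower the tray until it rests on its depth-stop screw before you let go, gently, without forcing ratchet or stops or knocking anything else about.

Things in the scene. Friction and masses are not known exactly. Their poses are not given: they have to be found in the camera images.
- lift: dry-block incubator with ratchet tube lift, fixed: white body 225 x 140 mm; origin under it, x to its back, y to its left, z up (axes of all its parts). Open well at x = -80 mm in a casing 80 x 132 mm, 84 mm high; toothed square steel column at x = +75 mm, 209 mm high; the tray's arm with the grip post between them, and under it, at x = -18 mm, the screw on which the tray comes to rest
- carriage (a joint): height of the tube tray above its lowest position, m. The pawl holds it at 3, 8, 13 ... 73 mm (15 teeth; catches just above each; 73 = top tooth); rubber top stop at 78 mm. The depth-stop screw stops it somewhere from 0 to 30 mm, set anew each time and not told: feel for it. Tray 4 to 6.5 N, drag 1 N + 60 N per m/s; a click adds 3 to 6 N. Let go, the tray sinks to the tooth or screw below it
- grip_top (a point): centre of the top of the tray's upright black grip post; moves with the tray, 200 mm above the bench with the tray lowest. The post is 26 mm in x, 16 mm in y, 108 mm tall. Its upper 30 mm stands free above the lever and can be pinched alone, across y, to raise the tray
- release_lever (a point): centre of the round bar (12 mm diameter, 26 mm long in x) at the head of the release lever, right (-y) of the post, 40 mm below its top; rises with the tray. Pawl in the teeth: 22 mm from the post's mid plane (36 mm over both). Squeezed fully to the post: 14 mm (28 mm over both, 2 to 5 N), pawl clear of the teeth; at least 6 of the 8 mm are needed; the moment it gives, the tray may sink a few mm before the grip holds it
- empty_place (a point): floor of the tray's empty place, its right (-y) end, where the tube's bottom will stand; 30 mm above the bench with the tray lowest, moves with the tray. A 16 mm round hole in the top plate, whose top is 62 mm above this point, leads to a 16 mm recess, 4 mm deep. The other two places, 34 and 68 mm to the left (+y), hold like tubes
- sample_tube: capped sample tube to be loaded: 100 mm long, body 13 mm diameter, violet cap 17 mm diameter over the top 18 mm; origin at the bottom centre, z up along the tube. It is the only tube in the white rack.
- sample_rack: white five-place sample rack 26 x 108 x 55 mm, long in y, origin at the centre of its underside; the tube stands on its 4 mm floor in the middle place, loosely.
- tube_left: like tube, already in the tray, leftmost place; origin at the bottom centre
- tube_middle: like tube, already in the tray, middle place; origin at the bottom centre
- tray: the metal tube tray with arm, grip post, and lever; its frame coincides with that of lift when the tray is lowest and rises with the tray
- bath: the fixed casing of the well, with the depth-stop screw (rubber tip) that it carries; its frame is that of lift
- column: the fixed toothed column with the top stop; its frame is that of lift
- pawl: the pawl with its shaft and release lever, turning on the tray; origin on the shaft's axis 110 mm above the bench with the tray lowest
- wash_bottle: white bottle, 42 mm diameter, 92 mm high, a bystander; origin under its centre
- sample_pot: wide sample pot with a cap, 31 mm diameter, 74 mm high, a bystander; origin under its centre

How it is judged:
On the way, in this order (a step that is already met when the one before it is completed fails the run):
1. the tray hangs on the top tooth, let go of (value of joint carriage between 0.0705 and 0.0745 m and contact force between tray and column above 1 N and contact force between the fingers and tray below 0.1 N), for 0.2 s.
2. the sample tube stands in the empty place, let go of, with the tray still up (distance between sample_tube and empty_place below 0.006 m and angle between sample_tube's own z axis and vertical below 0.1 rad and value of joint carriage above 0.0705 m and contact force between the fingers and sample_tube below 0.1 N), for 0.2 s.
At the end, for the whole second after the job is handed in: the tray is released and its weight rests on the depth-stop screw, the sample tube stands in the formerly empty place (within 6 mm, upright within 0.1 rad) at rest, and the two other tubes still stand upright in theirs (value of joint carriage below 0.0315 m and contact force between tray and bath above 1 N and distance between sample_tube and empty_place below 0.006 m and angle between sample_tube's own z axis and vertical below 0.1 rad and angle between each of tube_left, tube_middle's own z axis and vertical below 0.15 rad and z of tube_left in the frame of empty_place between -0.006 and 0.006 m and z of tube_middle in the frame of empty_place between -0.006 and 0.006 m and linear speed of sample_tube below 0.02 m/s and contact force between the fingers and tray below 0.1 N); the robot touches nothing.
It fails at once if the tray is pressed on the depth stop with more than 30 N (contact force between tray and bath above 30 N).
It fails at once if the pawl or the top stop is forced with more than 30 N (contact force between tray and column above 30 N).
It fails at once if the release lever is held while the tray is being raised (contact force between the fingers and pawl above 2 N and velocity of joint carriage above 0.02 m/s).
It fails at once if a bystander is knocked (moved more than 30 mm) or the rack is pushed more than 50 mm (distance of any of wash_bottle, sample_pot from where it was at the start of the episode above 0.03 m or distance of sample_rack from where it was at the start of the episode above 0.05 m).
It also fails if it takes over 64 s, if anything falls off the work surface, if the arm or the gripper's body presses on something with over 40 N, if the wrist force passes 120 N, or if a joint passes its speed limit or range.

## Working session

There is one attempt and no reset: what is moved stays moved. The work goes in short steps, Python scripts to look and compute and a shell command to move; the robot and the scene stay as the last step left them, time stands still between calls to the robot, and variables do not carry over. Pictures are saved under pics/ and viewed, about 8 in all and at most 12, crops included, and the job is handed in when it is done.

```bash
mkdir -p pics; ls; python3 - <<'E'
from rig import *
import cv2,numpy as np
s=read_state();print({k:np.round(v,4).tolist() for k,v in s.items()})
for n in("side","top"):
    cv2.imwrite(f"pics/{n}0.png",camera(n)); m=camera_model(n); print(n,m)
print(camera_model("wrist"))
E
```

```text
pics
{'t': 0.0, 'joint_positions': [1.3061, 0.4695, -0.0486, 1.5337, 0.0241, 1.141, -0.0823], 'joint_velocities': [-0.0006, 0.0015, 0.0004, -0.0002, -0.0014, 0.0004, 0.0009], 'joint_efforts': [0.0002, -50.7982, -0.0816, -23.6157, -0.0617, 0.038, 0.0002], 'tcp_pos': [0.1575, -0.6557, 0.2215], 'eef_rot': [-0.5549, 0.4383, -0.4371, 0.5558], 'wrist_force': [0.7224, 0.3676, 0.0364], 'torque': [0.0411, 0.0054, 0.033], 'finger_gap': 0.0866}
side {'mtx': array([[360.87642921,   0.        , 319.56318676],
       [  0.        , 360.87642921, 201.59553859],
       [  0.        ,   0.        ,   1.        ]]), 'dist_coeffs': array([-0.02699563,  0.        ,  0.        ,  0.        ,  0.        ]), 'position': array([0.18592286, 0.96416124, 0.57016375]), 'rotation': array([-0.14538736,  0.82319441, -0.54230778,  0.08435493])}
top {'mtx': array([[501.88208273,   0.        , 311.65091562],
       [  0.        , 501.88208273, 201.09314179],
       [  0.        ,   0.        ,   1.        ]]), 'dist_coeffs': array([-0.08632711,  0.        ,  0.        ,  0.        ,  0.        ]), 'position': array([ 0.39986735, -0.02150752,  1.39339474]), 'rotation': array([-0.70522205,  0.70712743, -0.04422732,  0.02601144])}
{'mtx': array([[356.99587494,   0.        , 321.80146   ],
       [  0.        , 356.99587494, 194.31010229],
       [  0.        ,   0.        ,   1.        ]]), 'dist_coeffs': array([-0.05433756,  0.        ,  0.        ,  0.        ,  0.        ]), 'T_tool_cam': array([[ 9.99998957e-01,  1.31418604e-03,  5.99841885e-04,
         4.62033326e-04],
       [-1.93962703e-04, -2.89323539e-01,  9.57231347e-01,
        -1.61878942e-01],
       [ 1.43152845e-03, -9.57230465e-01, -2.89322982e-01,
         7.94769403e-02],
       [ 0.00000000e+00,  0.00000000e+00,  0.00000000e+00,
         1.00000000e+00]])}
```

View pics/side0.png

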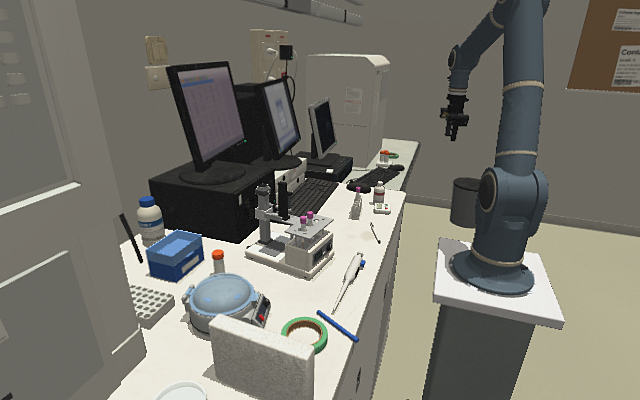

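View pics/top0.png

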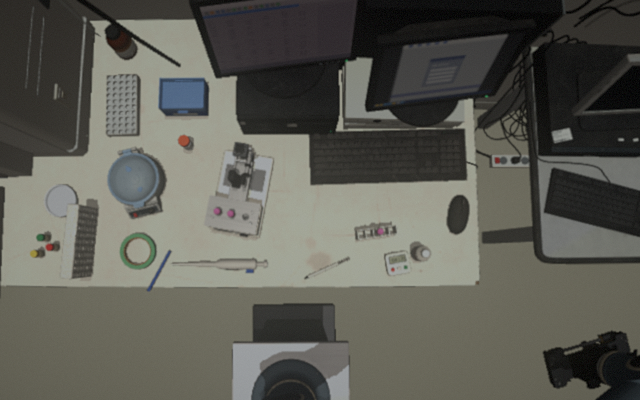

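The side view shows the lift at about (290,230) and the rack at (357,203). In the top view the lift is at (240,190), the rack at (375,231), the wash bottle at (421,253) and the orange-capped pot at (185,142). I'll enlarge these areas.

```bash
python3 - <<'E'
import cv2,numpy as np
t=cv2.imread("pics/top0.png");s=cv2.imread("pics/side0.png")
a=cv2.resize(t[135:245,195:285],None,fx=4.4,fy=4.4,interpolation=2) #396x484
b=cv2.resize(s[175:285,240:340],None,fx=4,fy=4,interpolation=2)
im=np.zeros((600,800,3),np.uint8)
im[:440,:360]=cv2.resize(t[135:245,195:285],None,fx=4,fy=4,interpolation=2)
im[:440,360:760]=b
im[440:600,:320]=cv2.resize(t[215:255,340:420],None,fx=4,fy=4,interpolation=2)
im[440:600,360:680]=cv2.resize(s[180:220,330:410],None,fx=4,fy=4,interpolation=2)
cv2.imwrite("pics/c1.png",im)
E
```

```text
(no output)
```

View pics/c1.png

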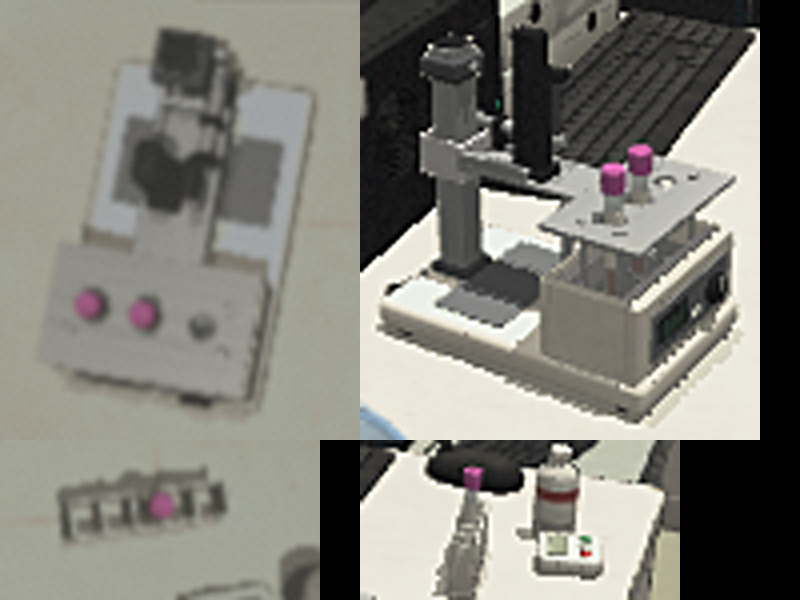

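The crop shows the lift turned slightly clockwise, with caps at top px (217.5,211) and (231,213) and the hole at (246,216). The tube is near (380,231). I'll fit the lift's pose now.

```bash
cat > h.py <<'E'
from rig import *
import cv2,numpy as np
from scipy.spatial.transform import Rotation as R
from scipy.optimize import least_squares
def cam(n,st=None):
    m=camera_model(n)
    if n=="wrist":
        T=np.eye(4);T[:3,:3]=R.from_quat(st["eef_rot"]).as_matrix();T[:3,3]=st["tcp_pos"];T=T@m["T_tool_cam"]
        Rm,p=T[:3,:3],T[:3,3]
    else:
        Rm=m["rotation"];Rm=R.from_quat(Rm).as_matrix() if np.size(Rm)==4 else Rm
        p=m["position"]
    return m["mtx"],m["dist_coeffs"],Rm,p
def proj(c,P):
    K,d,Rm,p=c;P=np.atleast_2d(P)
    return cv2.projectPoints(np.float64((P-p)@Rm),np.zeros(3),np.zeros(3),K,d)[0][:,0]
def tri(obs): # [(cam,uv)...]
    return least_squares(lambda X:np.concatenate([proj(c,X)[0]-uv for c,uv in obs]),[.6,0,.1])
def onplane(c,uv,z):
    K,d,Rm,p=c;u=cv2.undistortPoints(np.float64([[uv]]),K,d)[0,0]
    r=Rm@[u[0],u[1],1];return p+r*(z-p[2])/r[2]
def look(name):
    st=read_state();im=camera("wrist");cv2.imwrite(f"pics/{name}.png",im)
    np.save(f"pics/{name}.npy",np.r_[st["tcp_pos"],st["eef_rot"]])
    print(st["t"],np.round(st["tcp_pos"],4),np.round(st["eef_rot"],4))
    return im
def wcam(name):
    a=np.load(f"pics/{name}.npy");return cam("wrist",dict(tcp_pos=a[:3],eef_rot=a[3:]))
E
python3 - <<'E'
from h import *
T=cam("top");S=cam("side")
for n,a,b in [("capL",(217.5,211),(303.25,217)),("capM",(231,213.25),(310,212)),("hole",(245.75,216.25),(316.25,220)),("post",(234,177),(282.5,182.5)),("col",(240.7,148.7),(261.75,186)),("tube",(380.5,231),(358.3,187.5))]:
    r=tri([(T,a),(S,b)]);print(n,np.round(r.x,4),np.round(r.fun,1))
def f(v):
    x,y,th,q,px=v;M=R.from_euler('z',th).as_matrix()
    L=np.array([[-.08,.034,.13+q],[-.08,0,.13+q],[-.08,-.034,.092+q],[px,0,.2+q],[.075,0,.209]])@M.T+[x,y,0]
    return np.r_[(proj(T,L)-[(217.5,211),(231,213.25),(245.75,216.25),(234,177),(240.7,148.7)]).ravel(),(proj(S,L)-[(303.25,217),(310,212),(316.25,220),(282.5,182.5),(261.75,186)]).ravel()]
r=least_squares(f,[.6,.15,-.2,.01,-.02]);print(r.x,np.round(r.fun,1))
for n,uv,z in[("bottle",(421,250),.09),("pot",(185,142),.074)]:print(n,onplane(T,uv,z))
s=read_state();print(R.from_quat(s["eef_rot"]).as_matrix().round(3))
E
```

```text
capL [0.4985 0.1783 0.1596] [ 0.   0.1 -0.1 -0. ]
capM [0.4927 0.1448 0.1604] [ 0.   0.1 -0.2 -0. ]
hole [0.4871 0.1122 0.1227] [ 0.1  0.4 -0.5 -0.1]
post [0.5749 0.1306 0.2275] [-0.3 -0.8  0.9  0.2]
col [0.6465 0.1183 0.2028] [-0.2 -0.4  0.5  0.1]
tube [ 0.4498 -0.2332  0.101 ] [ 0.1  0.3 -0.5 -0. ]
[ 0.57157549  0.13152751 -0.16928079  0.02950022  0.00302641] [-0.   0.1  0.   0.2  0.5  0.5 -0.6 -0.8 -0.7 -0.5 -0.1  0.1 -0.2  0.3
 -0.4  0.2  1.  -0.5  0.6 -1.8]
bottle [ 0.40097355 -0.34070472  0.09      ]
pot [0.69073951 0.28246489 0.074     ]
[[ 0.234 -0.     0.972]
 [-0.972  0.002  0.234]
 [-0.002 -1.    -0.   ]]
```

Consistent fit: lift yaw is about -0.17 rad, carriage about 29 mm, post top near (0.575,0.131,0.228). I'll move over the rack first, turning to the lift's yaw, and look from the wrist.

```bash
python3 -m jog '[{"offset":[25,38,18],"twist":[0,0,-0.4],"fingers":87},{"offset":[30,42,18],"twist":[0,0,-0.4],"fingers":87},{"offset":[30,42,18],"twist":[0,0,-0.4],"fingers":87},{"offset":[30,42,18],"twist":[0,0,-0.4],"fingers":87},{"offset":[30,42,18],"twist":[0,0,-0.4],"fingers":87},{"offset":[30,42,18],"twist":[0,0,-0.4],"fingers":87},{"offset":[30,42,18],"twist":[0,0,-0.4],"fingers":87},{"offset":[30,42,18],"twist":[0,0,-0.4],"fingers":87},{"offset":[30,42,10],"twist":[0,0,-0.4],"fingers":87},{"offset":[20,35,0],"twist":[0,0,-0.27],"fingers":87}]' 30
python3 -m jog '[{"offset":[0,0,0],"twist":[0,0,0],"fingers":87},{"offset":[0,0,0],"twist":[0,0,0],"fingers":87}]'
python3 -c "
from h import *
look('w1')"
python3 -m jog '[{"offset":[10,45,5],"twist":[0,0,0],"fingers":87},{"offset":[15,48,5],"twist":[0,0,0],"fingers":87},{"offset":[15,48,5],"twist":[0,0,0],"fingers":87},{"offset":[15,48,5],"twist":[0,0,0],"fingers":87},{"offset":[15,48,0],"twist":[0,0,0],"fingers":87},{"offset":[15,48,0],"twist":[0,0,0],"fingers":87},{"offset":[15,48,0],"twist":[0,0,0],"fingers":87},{"offset":[15,40,0],"twist":[0,0,0],"fingers":87},{"offset":[0,0,0],"twist":[0,0,0],"fingers":87},{"offset":[0,0,0],"twist":[0,0,0],"fingers":87}]'
python3 -c "
from h import *
a=look('w2')
import numpy as np
b=cv2.imread('pics/w1.png');im=np.vstack([b,a]);cv2.imwrite('pics/w12.png',cv2.resize(im,(480,600)))
"
```

```text
t: 1.35
tcp_pos: [0.4442, -0.2452, 0.3773]
eef_rot: [0.456, -0.54, 0.541, -0.456]
wrist_force: [-0.5, -0.8, -0.2]
finger_gap: 0.0872
t: 1.6
tcp_pos: [0.4421, -0.248, 0.3761]
eef_rot: [-0.456, 0.541, -0.541, 0.455]
wrist_force: [-0.4, -0.0, 0.1]
finger_gap: 0.0871
1.6 [ 0.4421 -0.248   0.3761] [-0.4561  0.5408 -0.5405  0.4553]
t: 2.9
tcp_pos: [0.5581, 0.1236, 0.396]
eef_rot: [0.456, -0.541, 0.541, -0.455]
wrist_force: [0.8, 0.4, 0.1]
finger_gap: 0.0869
2.9 [0.5581 0.1236 0.396 ] [ 0.4557 -0.541   0.5413 -0.4546]
```

View pics/w12.png

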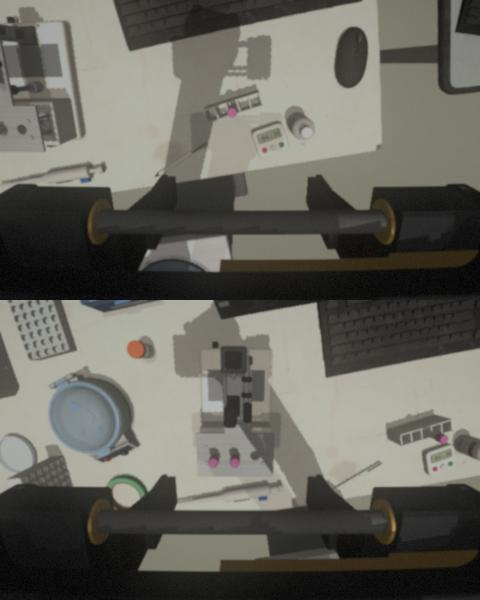

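The w1 view shows the rack with its violet cap at about (310,150) full-res. The w2 view shows the lift aligned with the image, with the post near (308,145) and caps at (284,215) and (313,215). I'll detect the caps numerically and enlarge the lift.

```bash
cat >> h.py <<'E'
def caps(im):
    h=cv2.cvtColor(im,cv2.COLOR_BGR2HSV)
    m=((h[...,0]>140)&(h[...,0]<172)&(h[...,1]>70)&(h[...,2]>60)).astype(np.uint8)
    n,l,s,c=cv2.connectedComponentsWithStats(m)
    return [(np.round(c[i],1).tolist(),s[i].tolist()) for i in range(1,n) if s[i,4]>15]
E
python3 - <<'E'
from h import *
b=cv2.imread('pics/w1.png');a=cv2.imread('pics/w2.png')
print(caps(b));print(caps(a))
im=np.zeros((600,800,3),np.uint8)
im[:600,:440]=cv2.resize(a[50:250,245:392],(440,600),interpolation=2)
im[:300,440:]=cv2.resize(b[100:200,265:385],(360,300),interpolation=2)
im[300:600,440:]=cv2.resize(a[140:240,500:620],(360,300),interpolation=2)
cv2.imwrite("pics/c2.png",im)
E
```

```text
[([309.1, 148.8], [303, 143, 13, 13, 127])]
[([590.9, 185.3], [586, 180, 11, 12, 98]), ([284.2, 216.0], [278, 210, 13, 13, 124]), ([312.6, 216.0], [307, 210, 12, 13, 129])]
```

View pics/c2.png

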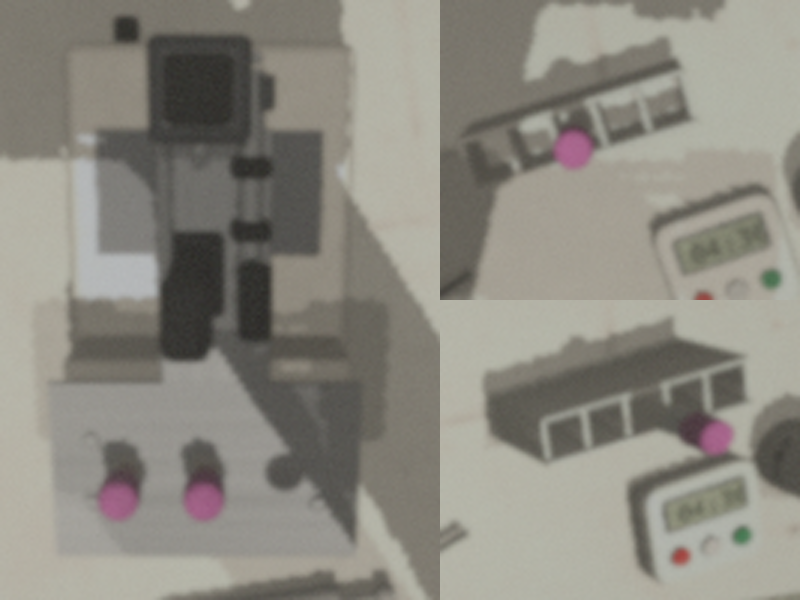

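The crop shows the post's top face centred at w2 px (307.6,157), the lever bar to its right, the hole at (340,207) and the column cap at (312,79).

```bash
python3 - <<'E'
from h import *
T=cam("top");S=cam("side");W1=wcam('w1');W2=wcam('w2')
r=tri([(W1,(309.1,148.8)),(W2,(590.9,185.3)),(T,(380.5,231)),(S,(358.3,187.5))]);print("tube",r.x,np.round(r.fun,1))
for n,a,b,w in [("capL",(217.5,211),(303.25,217),(284.2,216)),("capM",(231,213.25),(310,212),(312.6,216)),("hole",(245.75,216.25),(316.25,220),(340.2,207.3)),("post",(234,177),(282.5,182.5),(307.6,157)),("col",(240.7,148.7),(261.75,186),(311.8,79.3))]:
    r=tri([(T,a),(S,b),(W2,w)]);print(n,np.round(r.x,4),np.round(r.fun,1))
def f(v):
    x,y,th,q,px=v;M=R.from_euler('z',th).as_matrix()
    L=np.array([[-.08,.034,.13+q],[-.08,0,.13+q],[-.08,-.034,.092+q],[px,0,.2+q],[.075,0,.209]])@M.T+[x,y,0]
    return np.r_[(proj(W2,L)-[(284.2,216),(312.6,216),(340.2,207.3),(307.6,157),(311.8,79.3)]).ravel(),.6*(proj(T,L)-[(217.5,211),(231,213.25),(245.75,216.25),(234,177),(240.7,148.7)]).ravel(),(proj(S,L)-[(303.25,217),(310,212),(316.25,220),(282.5,182.5),(261.75,186)]).ravel()]
r=least_squares(f,[.6,.15,-.2,.01,-.02]);print(r.x,np.round(r.fun,1))
x,y,th,q,px=r.x;M=R.from_euler('z',th).as_matrix()
print("post",M@[px,0,.2+q]+[x,y,0],"hole",M@[-.08,-.034,.03+q]+[x,y,0])
print(read_state()["tcp_pos"], R.from_quat(read_state()["eef_rot"]).as_matrix().round(3))
# rack long axis in w1: ends of top edge
p1=onplane(W1,(265+465/3-440/3, 100+135/3),.055);p2=onplane(W1,(265+678/3-440/3,100+62/3),.055);print("rack",p1,p2,np.arctan2(*(p1-p2)[:2]))
E
```

```text
tube [ 0.45009554 -0.23421385  0.10070256] [-0.1  0.3 -0.1 -0.2  0.4  0.2 -0.5 -0.1]
capL [0.4986 0.1782 0.1594] [ 0.1  0.  -0.1  0.  -0.   0. ]
capM [0.493  0.1448 0.16  ] [ 0.1  0.  -0.3  0.1  0.   0.1]
hole [0.4861 0.1114 0.1235] [ 0.4  0.8 -0.1 -0.4 -0.3 -0.3]
post [0.5759 0.1327 0.2272] [-1.1 -1.2  0.3  0.5  0.5  0.2]
col [0.6452 0.1175 0.2032] [ 0.1  0.1  1.  -0.1 -0.3 -0.3]
[ 0.57122054  0.13151123 -0.17378167  0.02960866  0.00501979] [-0.5  0.4 -0.3  0.5 -0.8 -1.   2.5  0.1 -1.5 -0.1 -0.1  0.1 -0.1  0.2
  0.2  0.4 -0.2 -0.9 -0.3 -0.2 -0.1  0.1 -0.2  0.3 -0.3  0.3  0.5 -0.6
  0.8 -1.8]
post [0.57616472 0.13064327 0.22960866] hole [0.48654663 0.111856   0.05960866]
[0.55803346 0.12326121 0.39625401] [[-0.172 -0.     0.985]
 [-0.985 -0.001 -0.172]
 [ 0.001 -1.    -0.   ]]
rack [ 0.45640199 -0.18454599  0.055     ] [ 0.47239381 -0.2845847   0.055     ] -0.15851517850881966
```

```bash
python3 -m jog '[{"offset":[6,3,-40],"twist":[0,0,0],"fingers":87},{"offset":[6,3,-45],"twist":[0,0,0],"fingers":87},{"offset":[6,3,-41],"twist":[0,0,0],"fingers":87},{"offset":[0,0,0],"twist":[0,0,0],"fingers":87},{"offset":[0,0,0],"twist":[0,0,0],"fingers":87}]'
python3 -c "
from h import *
a=look('w3');print(caps(a));W=wcam('w3')
print(proj(W,[[.576,.1315,.229],read_state()['tcp_pos']]))
cv2.imwrite('pics/c3.png',cv2.resize(a[100:400,170:470],(600,600),interpolation=2))
"
```

```text
t: 3.58
tcp_pos: [0.5766, 0.1339, 0.2724]
eef_rot: [0.455, -0.54, 0.541, -0.456]
wrist_force: [0.6, -0.5, 0.3]
finger_gap: 0.0871
3.575 [0.5766 0.1339 0.2724] [ 0.4546 -0.5404  0.5415 -0.4562]
[([324.9, 275.9], [318, 270, 14, 11, 115]), ([286.1, 277.3], [279, 272, 15, 9, 80])]
[[324.83251099 222.26506936]
 [319.69534808 253.54319796]]
```

View pics/c3.png

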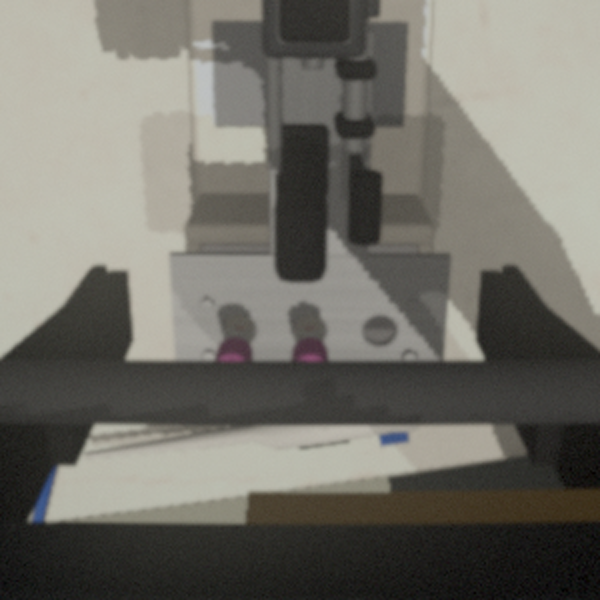

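The post's mid plane is at u≈320.5 and the fingers' mid at 322, so it is about 1 mm to the left. Now I'll descend so the fingertips sit 24 mm below the post top, clear of the lever, and pinch.

```bash
python3 -m jog '[{"offset":[1,1,-30],"twist":[0,0,0],"fingers":45},{"offset":[0,0,-30],"twist":[0,0,0],"fingers":35},{"offset":[0,0,-7],"twist":[0,0,0],"fingers":30},{"offset":[0,0,0],"twist":[0,0,0],"fingers":30},{"offset":[0,0,0],"twist":[0,0,0],"fingers":10},{"offset":[0,0,0],"twist":[0,0,0],"fingers":5},{"offset":[0,0,0],"twist":[0,0,0],"fingers":5},{"offset":[0,0,0],"twist":[0,0,0],"fingers":5}]' 40
```

```text
t: 4.62
tcp_pos: [0.5767, 0.1349, 0.2037]
eef_rot: [0.456, -0.54, 0.541, -0.455]
wrist_force: [-1.2, 3.6, 2.6]
finger_gap: 0.0159
```

```bash
python3 -m jog '[{"offset":[0,0,3],"twist":[0,0,0],"fingers":5},{"offset":[0,0,4],"twist":[0,0,0],"fingers":5},{"offset":[0,0,5],"twist":[0,0,0],"fingers":5},{"offset":[0,0,5],"twist":[0,0,0],"fingers":5},{"offset":[0,0,5],"twist":[0,0,0],"fingers":5},{"offset":[0,0,5],"twist":[0,0,0],"fingers":5},{"offset":[0,0,5],"twist":[0,0,0],"fingers":5},{"offset":[0,0,4],"twist":[0,0,0],"fingers":5},{"offset":[0,0,3],"twist":[0,0,0],"fingers":5},{"offset":[0,0,0],"twist":[0,0,0],"fingers":5}]' 40
python3 -c "
from h import *
print(caps(look('w4')))
S=camera('side');cv2.imwrite('pics/s4.png',S);print(caps(S));print('before',caps(cv2.imread('pics/side0.png')))"
```

```text
t: 5.88
tcp_pos: [0.5767, 0.135, 0.2411]
eef_rot: [-0.456, 0.541, -0.54, 0.455]
wrist_force: [4.6, 0.2, -12.7]
finger_gap: 0.0156
5.875 [0.5767 0.135  0.2411] [-0.4563  0.5408 -0.5405  0.4553]
[([326.7, 330.5], [316, 315, 22, 31, 585])]
[([357.9, 189.0], [356, 187, 5, 6, 24]), ([306.1, 204.0], [300, 198, 14, 13, 94])]
before [([357.9, 189.0], [356, 187, 5, 6, 24]), ([309.6, 214.4], [307, 211, 6, 8, 45]), ([302.7, 219.4], [300, 216, 6, 8, 45])]
```

```bash
python3 -m jog '[{"offset":[0,0,3],"twist":[0,0,0],"fingers":5},{"offset":[0,0,2],"twist":[0,0,0],"fingers":5},{"offset":[0,0,0],"twist":[0,0,0],"fingers":5}]' 
python3 -m jog '[{"offset":[0,0,2],"twist":[0,0,0],"fingers":5},{"offset":[0,0,0],"twist":[0,0,0],"fingers":5}]' 
python3 -m jog '[{"offset":[0,0,1],"twist":[0,0,0],"fingers":5},{"offset":[0,0,0],"twist":[0,0,0],"fingers":5}]'
python3 -m jog '[{"offset":[0,0,1],"twist":[0,0,0],"fingers":5},{"offset":[0,0,0],"twist":[0,0,0],"fingers":5}]'
```

```text
t: 6.35
tcp_pos: [0.5767, 0.1349, 0.2483]
eef_rot: [0.456, -0.54, 0.541, -0.455]
wrist_force: [2.2, -2.8, -4.8]
finger_gap: 0.0157
t: 6.6
tcp_pos: [0.5767, 0.135, 0.2494]
eef_rot: [0.456, -0.54, 0.541, -0.455]
wrist_force: [3.1, -3.2, -9.4]
finger_gap: 0.0159
t: 6.85
tcp_pos: [0.5767, 0.135, 0.2495]
eef_rot: [0.456, -0.541, 0.541, -0.455]
wrist_force: [5.1, -3.0, -13.3]
finger_gap: 0.0154
t: 7.1
tcp_pos: [0.5766, 0.135, 0.2496]
eef_rot: [-0.456, 0.541, -0.54, 0.455]
wrist_force: [5.6, -2.3, -17.8]
finger_gap: 0.0161
```

Resistance builds without motion, so it could be the top stop or a stiff click. I'll ease off and measure the carriage height with the cameras.

```bash
python3 -m jog '[{"offset":[0,0,-2],"twist":[0,0,0],"fingers":5}]'
python3 - <<'E'
from h import *
st=read_state();print(st["tcp_pos"],st["wrist_force"])
S=camera('side');cv2.imwrite('pics/s5.png',S);print(caps(S));a=look('w5');print(caps(a))
S0=cv2.imread('pics/side0.png')
im=np.hstack([cv2.resize(x[155:275,240:335],None,fx=4,fy=4,interpolation=2) for x in(S0,S)])
cv2.imwrite('pics/c5.png',im)
# predicted side px shift for 45.9 mm etc
c=cam("side");T=[[.4986,.1782,.159],[.493,.1448,.159],[.576,.133,.229]]
for d in(40,42,44,46,48,50):print(d,(proj(c,np.array(T)+[0,0,d/1e3])-proj(c,T)).round(1).tolist())
E
```

```text
t: 7.22
tcp_pos: [0.5767, 0.135, 0.2492]
eef_rot: [0.456, -0.541, 0.541, -0.455]
wrist_force: [1.3, -4.5, -5.2]
finger_gap: 0.0158
[0.57666427 0.13501385 0.24922178] [ 1.26523688 -4.51061504 -5.15099581]
[([357.9, 189.0], [356, 187, 5, 6, 24]), ([305.9, 201.1], [300, 195, 13, 13, 93])]
7.275 [0.5767 0.135  0.2494] [ 0.4562 -0.5404  0.5408 -0.4554]
[([326.6, 330.6], [316, 315, 22, 31, 589])]
40 [[0.0, -14.1], [0.1, -13.8], [-0.3, -14.1]]
42 [[0.0, -14.8], [0.1, -14.5], [-0.3, -14.9]]
44 [[0.0, -15.5], [0.1, -15.2], [-0.4, -15.6]]
46 [[0.0, -16.2], [0.1, -15.9], [-0.4, -16.3]]
48 [[0.0, -17.0], [0.1, -16.6], [-0.4, -17.0]]
50 [[0.0, -17.7], [0.2, -17.3], [-0.4, -17.8]]
```

View pics/c5.png

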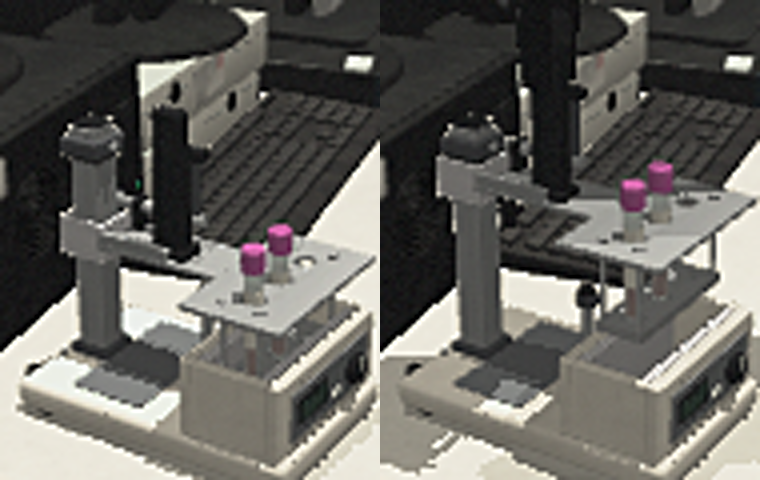

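The picture shows the tray collar right under the column's top cap, so it is about at the top stop. I'll lower gently onto the tooth and watch where the load comes off.

```bash
for i in 1 2; do python3 -m jog '[{"offset":[0,0,-1],"twist":[0,0,0],"fingers":5},{"offset":[0,0,-1],"twist":[0,0,0],"fingers":5}]' | egrep 'tcp|force'; done; python3 -m jog '[{"offset":[0,0,0],"twist":[0,0,0],"fingers":5}]'|egrep 'tcp|force'
```

```text
tcp_pos: [0.5767, 0.135, 0.2486]
wrist_force: [0.8, -4.5, -4.3]
tcp_pos: [0.5767, 0.135, 0.2467]
wrist_force: [0.2, -5.2, -4.0]
tcp_pos: [0.5767, 0.135, 0.2466]
wrist_force: [1.4, -5.2, -4.9]
```

```bash
for i in 1 2 3; do python3 -m jog '[{"offset":[0,0,-1],"twist":[0,0,0],"fingers":5},{"offset":[0,0,0],"twist":[0,0,0],"fingers":5}]' | egrep 'tcp|force'; done
```

```text
tcp_pos: [0.5767, 0.135, 0.2456]
wrist_force: [0.8, -4.4, -3.9]
tcp_pos: [0.5767, 0.135, 0.2446]
wrist_force: [2.5, -4.9, -4.8]
tcp_pos: [0.5767, 0.135, 0.244]
wrist_force: [0.2, -5.6, -2.5]
```

The load comes off about 5 mm below the blocked point, which fits stop 78 and tooth 73. Vision reads cap tops about 3 mm low on the rack tube too (100.7 against 104), so the tray began on tooth 33. I'll release, rise and check.

```bash
python3 -m jog '[{"offset":[0,0,-1],"twist":[0,0,0],"fingers":5},{"offset":[0,0,0],"twist":[0,0,0],"fingers":30},{"offset":[0,0,0],"twist":[0,0,0],"fingers":40},{"offset":[0,0,8],"twist":[0,0,0],"fingers":45},{"offset":[0,0,20],"twist":[0,0,0],"fingers":45},{"offset":[0,0,25],"twist":[0,0,0],"fingers":45},{"offset":[0,0,10],"twist":[0,0,0],"fingers":50},{"offset":[0,0,0],"twist":[0,0,0],"fingers":50}]'
python3 - <<'E'
from h import *
S=camera('side');cv2.imwrite('pics/s6.png',S);print(caps(S));a=look('w6');print(caps(a))
print(read_state()["joint_positions"])
E
python3 -m jog '[{"offset":[-8,-25,0],"twist":[0,0,1],"fingers":50},{"offset":[-13,-38,0],"twist":[0,0,1],"fingers":50},{"offset":[-13,-38,0],"twist":[0,0,1],"fingers":50},{"offset":[-13,-38,-5],"twist":[0,0,1],"fingers":50},{"offset":[-13,-38,-15],"twist":[0,0,1],"fingers":50},{"offset":[-13,-38,-20],"twist":[0,0,1],"fingers":50},{"offset":[-13,-38,-20],"twist":[0,0,1],"fingers":50},{"offset":[-13,-38,-20],"twist":[0,0,1],"fingers":50},{"offset":[-13,-38,-20],"twist":[0,0,1],"fingers":50},{"offset":[-13,-38,-20],"twist":[0,0,1],"fingers":50}]'
python3 -m jog '[{"offset":[0,0,0],"twist":[0,0,0],"fingers":50},{"offset":[0,0,0],"twist":[0,0,0],"fingers":50}]'
python3 - <<'E'
from h import *
a=look('w7');print(caps(a));print(proj(wcam('w7'),[.4501,-.2342,.104]))
E
```

```text
t: 9.7
tcp_pos: [0.577, 0.1363, 0.3054]
eef_rot: [0.455, -0.54, 0.541, -0.457]
wrist_force: [-0.4, -1.1, -0.8]
finger_gap: 0.0492
[([357.8, 188.9], [356, 186, 5, 7, 25]), ([305.9, 203.1], [300, 197, 13, 13, 92])]
9.75 [0.5765 0.1359 0.3044] [-0.456   0.5405 -0.5404  0.4559]
[([288.6, 276.1], [283, 273, 12, 7, 38]), ([327.2, 276.4], [321, 274, 13, 6, 48])]
[ 0.14437938  0.32975597 -0.58297105  1.6038251   0.18776583  1.26585815
 -2.21068925]
t: 11.05
tcp_pos: [0.4506, -0.2323, 0.1831]
eef_rot: [-0.665, 0.239, -0.238, 0.666]
wrist_force: [0.2, -0.1, -0.6]
finger_gap: 0.0496
t: 11.3
tcp_pos: [0.4517, -0.2306, 0.1842]
eef_rot: [-0.665, 0.24, -0.24, 0.665]
wrist_force: [0.1, 0.7, -0.1]
finger_gap: 0.0499
11.3 [ 0.4517 -0.2306  0.1842] [-0.6647  0.2405 -0.2399  0.6654]
[([322.6, 205.8], [314, 196, 19, 20, 304])]
[[322.7808493  207.55175857]]
```

The tray sits 40 mm above its start (33→73 ✓), and the tube position is confirmed to about 1 mm. Now I'll descend to the tube cap and grip.

```bash
python3 -m jog '[{"offset":[-1.5,-3.5,-30],"twist":[0,0,0],"fingers":50},{"offset":[0,0,-35],"twist":[0,0,0],"fingers":50},{"offset":[0,0,-30],"twist":[0,0,0],"fingers":45},{"offset":[0,0,-13],"twist":[0,0,0],"fingers":40},{"offset":[0,0,0],"twist":[0,0,0],"fingers":25},{"offset":[0,0,0],"twist":[0,0,0],"fingers":10},{"offset":[0,0,0],"twist":[0,0,0],"fingers":5},{"offset":[0,0,0],"twist":[0,0,0],"fingers":5},{"offset":[0,0,0],"twist":[0,0,0],"fingers":5}]' 15
python3 -m jog '[{"offset":[0,0,10],"twist":[0,0,0],"fingers":5},{"offset":[0,0,40],"twist":[0,0,0],"fingers":5},{"offset":[0,0,50],"twist":[0,0,0],"fingers":5},{"offset":[0,0,50],"twist":[0,0,0],"fingers":5},{"offset":[0,0,50],"twist":[0,0,0],"fingers":5},{"offset":[0,0,40],"twist":[0,0,0],"fingers":5},{"offset":[0,0,0],"twist":[0,0,0],"fingers":5}]'
python3 - <<'E'
from h import *
a=look('w8');print(caps(a));print(read_state()["tcp_pos"])
S=camera('side');cv2.imwrite('pics/s8.png',S);print(caps(S))
E
```

```text
t: 12.48
tcp_pos: [0.451, -0.2351, 0.0775]
eef_rot: [0.665, -0.24, 0.241, -0.665]
wrist_force: [0.2, 0.5, 6.8]
finger_gap: 0.0164
t: 13.35
tcp_pos: [0.4517, -0.2351, 0.3202]
eef_rot: [0.666, -0.238, 0.243, -0.665]
wrist_force: [-0.7, 0.5, -0.2]
finger_gap: 0.0164
13.35 [ 0.4517 -0.2351  0.3202] [ 0.6656 -0.2377  0.2426 -0.6646]
[([321.3, 267.8], [304, 249, 38, 32, 871])]
[ 0.45048595 -0.23484526  0.31783766]
[([309.5, 200.7], [307, 197, 6, 8, 44]), ([302.6, 205.3], [300, 202, 7, 8, 47])]
```

```bash
python3 -m jog '[{"offset":[3,28,0],"twist":[0,0,0],"fingers":5},{"offset":[4,42,0],"twist":[0,0,0],"fingers":5},{"offset":[4,42,0],"twist":[0,0,0],"fingers":5},{"offset":[4,42,0],"twist":[0,0,0],"fingers":5},{"offset":[4,42,0],"twist":[0,0,0],"fingers":5},{"offset":[4,42,0],"twist":[0,0,0],"fingers":5},{"offset":[4,42,0],"twist":[0,0,0],"fingers":5},{"offset":[4,35,-13],"twist":[0,0,0],"fingers":5},{"offset":[4,20,-15],"twist":[0,0,0],"fingers":5},{"offset":[1,11,-15],"twist":[0,0,0],"fingers":5}]'
python3 -m jog '[{"offset":[0,0,0],"twist":[0,0,0],"fingers":5},{"offset":[0,0,0],"twist":[0,0,0],"fingers":5}]'
python3 - <<'E'
from h import *
a=look('w9');print(caps(a));st=read_state();W=wcam('w9');t=st["tcp_pos"]
print("pred bottom",proj(W,t-[0,0,.0735]),"cap edge",proj(W,t+[0,0,.0085]),"hole",proj(W,[.487,.1116,.165]))
M=R.from_quat(st["eef_rot"]).as_matrix();print(M.round(4))
cv2.imwrite('pics/c9.png',cv2.resize(a[110:310,190:450],(780,600),interpolation=2))
E
```

```text
t: 14.7
tcp_pos: [0.485, 0.1122, 0.2714]
eef_rot: [0.666, -0.241, 0.238, -0.665]
wrist_force: [-0.7, -0.6, -0.3]
finger_gap: 0.0165
t: 14.95
tcp_pos: [0.486, 0.1105, 0.2732]
eef_rot: [0.665, -0.241, 0.24, -0.665]
wrist_force: [0.2, -0.2, -0.7]
finger_gap: 0.0164
14.95 [0.486  0.1105 0.2732] [ 0.6653 -0.2407  0.24   -0.6648]
[([269.2, 116.2], [257, 104, 25, 25, 476]), ([295.9, 160.1], [284, 148, 24, 25, 463]), ([321.6, 265.5], [303, 247, 39, 34, 1056])]
pred bottom [[321.61346206 205.32177788]] cap edge [[321.38127346 260.48739524]] hole [[321.34906959 189.41735944]]
[[ 7.686e-01 -1.000e-04  6.397e-01]
 [-6.397e-01 -3.000e-04  7.686e-01]
 [ 1.000e-04 -1.000e+00 -3.000e-04]]
```

View pics/c9.png

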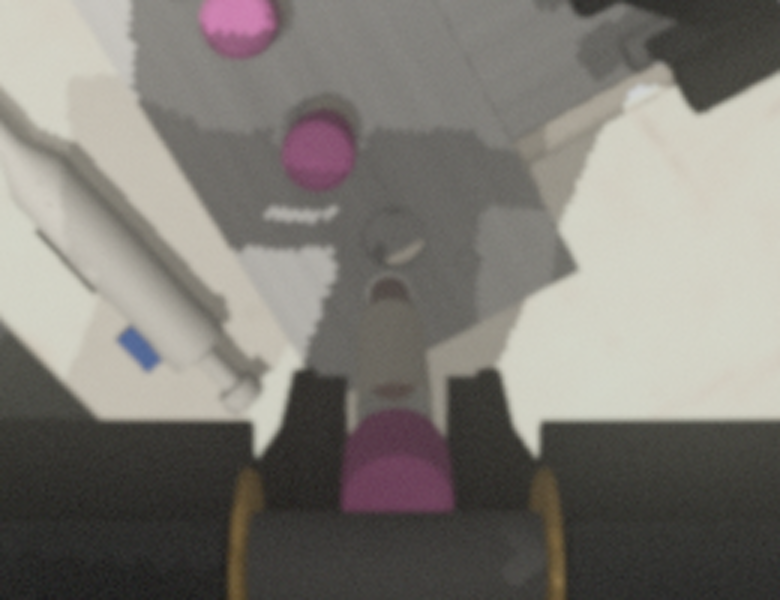

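The hole is at (321.3,188.7) against a prediction of (321.3,189.4). The tube's bottom is about 1 mm left of the tool axis. I'll correct and go just above the plate, then look again.

```bash
python3 -m jog '[{"offset":[2.4,1,-15],"twist":[0,0,0],"fingers":5},{"offset":[0,0,-11],"twist":[0,0,0],"fingers":5},{"offset":[0,0,0],"twist":[0,0,0],"fingers":5},{"offset":[0,0,0],"twist":[0,0,0],"fingers":5}]'
python3 - <<'E'
from h import *
a=look('w10');print(caps(a));st=read_state();W=wcam('w10');t=st["tcp_pos"]
print("pred bottom",proj(W,t-[0,0,.0735]),"hole",proj(W,[.4873,.112,.165]))
cv2.imwrite('pics/c10.png',cv2.resize(a[150:270,250:390],(700,600),interpolation=2))
E
```

```text
t: 15.5
tcp_pos: [0.4887, 0.1122, 0.2476]
eef_rot: [-0.665, 0.24, -0.24, 0.665]
wrist_force: [0.6, -0.3, 0.3]
finger_gap: 0.0161
15.5 [0.4887 0.1122 0.2476] [-0.665   0.2401 -0.2402  0.6651]
[([261.5, 125.0], [248, 112, 28, 27, 599]), ([291.6, 173.2], [279, 159, 26, 29, 597]), ([321.6, 265.5], [303, 247, 39, 34, 1086])]
pred bottom [[321.25819543 205.31695442]] hole [[319.88198266 202.79232258]]
```

View pics/c10.png

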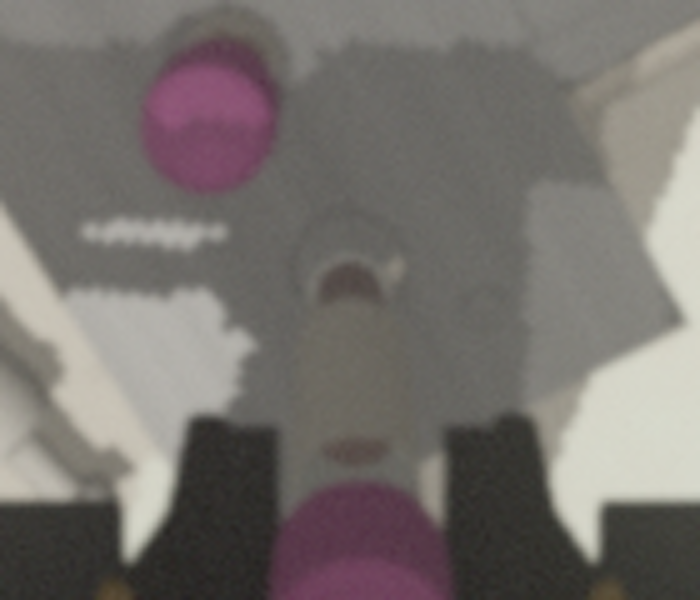

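The tube's tip sits inside the hole outline (tip u≈319.8, hole u≈320.4), so it is aligned to within 1 mm. Inserting slowly.

```bash
python3 -m jog '[{"offset":[0,0,-7],"twist":[0,0,0],"fingers":5},{"offset":[0,0,-7],"twist":[0,0,0],"fingers":5},{"offset":[0,0,-6],"twist":[0,0,0],"fingers":5},{"offset":[0,0,0],"twist":[0,0,0],"fingers":5}]'
python3 -m jog '[{"offset":[0,0,-8],"twist":[0,0,0],"fingers":5},{"offset":[0,0,-8],"twist":[0,0,0],"fingers":5},{"offset":[0,0,-8],"twist":[0,0,0],"fingers":5},{"offset":[0,0,-8],"twist":[0,0,0],"fingers":5},{"offset":[0,0,-6],"twist":[0,0,0],"fingers":5},{"offset":[0,0,0],"twist":[0,0,0],"fingers":5}]'
```

```text
t: 16.05
tcp_pos: [0.4882, 0.112, 0.2269]
eef_rot: [0.665, -0.241, 0.24, -0.665]
wrist_force: [-0.3, -0.3, -0.5]
finger_gap: 0.0159
t: 16.8
tcp_pos: [0.4884, 0.1121, 0.1891]
eef_rot: [0.665, -0.24, 0.24, -0.665]
wrist_force: [-0.1, 0.6, 0.1]
finger_gap: 0.0161
```

```bash
python3 -m jog '[{"offset":[0,0,-4],"twist":[0,0,0],"fingers":5},{"offset":[0,0,-3],"twist":[0,0,0],"fingers":5},{"offset":[0,0,-2],"twist":[0,0,0],"fingers":5},{"offset":[0,0,0],"twist":[0,0,0],"fingers":5}]'
for i in 1 2 3; do python3 -m jog '[{"offset":[0,0,-1],"twist":[0,0,0],"fingers":5},{"offset":[0,0,0],"twist":[0,0,0],"fingers":5}]'|egrep "tcp|force";done
```

```text
t: 17.3
tcp_pos: [0.4885, 0.1121, 0.1804]
eef_rot: [0.665, -0.24, 0.24, -0.665]
wrist_force: [-0.2, 0.1, -1.3]
finger_gap: 0.0161
tcp_pos: [0.4886, 0.1121, 0.1795]
wrist_force: [-0.1, 0.3, -0.4]
tcp_pos: [0.4886, 0.1121, 0.1785]
wrist_force: [-1.0, -0.2, -0.1]
tcp_pos: [0.4886, 0.1121, 0.1775]
wrist_force: [-0.7, -0.2, -0.3]
```

```bash
for i in 1 2 3; do python3 -m jog '[{"offset":[0,0,-1],"twist":[0,0,0],"fingers":5},{"offset":[0,0,0],"twist":[0,0,0],"fingers":5}]'|egrep "tcp|force";done
```

```text
tcp_pos: [0.4886, 0.1122, 0.1765]
wrist_force: [-0.9, 0.4, -0.5]
tcp_pos: [0.4887, 0.1122, 0.1759]
wrist_force: [-1.4, -1.7, 3.6]
tcp_pos: [0.4888, 0.1124, 0.1754]
wrist_force: [-3.3, -0.5, 8.9]
```

Floor contact at the expected height. Easing off, releasing and checking.

```bash
python3 -m jog '[{"offset":[0,0,1.5],"twist":[0,0,0],"fingers":5},{"offset":[0,0,0],"twist":[0,0,0],"fingers":22},{"offset":[0,0,0],"twist":[0,0,0],"fingers":32},{"offset":[0,0,0],"twist":[0,0,0],"fingers":35},{"offset":[0,0,12],"twist":[0,0,0],"fingers":35},{"offset":[0,0,40],"twist":[0,0,0],"fingers":35},{"offset":[0,0,50],"twist":[0,0,0],"fingers":35},{"offset":[0,0,50],"twist":[0,0,0],"fingers":40},{"offset":[0,0,0],"twist":[0,0,0],"fingers":40},{"offset":[0,0,0],"twist":[0,0,0],"fingers":40}]'
python3 - <<'E'
from h import *
a=look('w11');print(caps(a));S=camera('side');cv2.imwrite('pics/s11.png',S);print(caps(S))
W=wcam('w11');print([onplane(W,c[0],.2).round(4) for c in caps(a)]);print(read_state()["joint_positions"])
E
```

```text
t: 20.05
tcp_pos: [0.4884, 0.112, 0.3281]
eef_rot: [0.665, -0.24, 0.24, -0.665]
wrist_force: [1.7, -1.1, -0.6]
finger_gap: 0.0398
20.05 [0.4884 0.112  0.3281] [ 0.6652 -0.24    0.2403 -0.6649]
[([278.0, 114.7], [269, 106, 19, 19, 278]), ([299.4, 150.5], [290, 141, 19, 20, 286]), ([319.1, 184.4], [311, 175, 17, 19, 255])]
[([312.7, 198.6], [307, 193, 13, 12, 90]), ([302.6, 205.3], [300, 202, 7, 8, 47])]
[array([0.4987, 0.1786, 0.2   ]), array([0.4931, 0.1458, 0.2   ]), array([0.4871, 0.1133, 0.2   ])]
[ 0.44042959  0.18494828 -0.85476091  1.75297547  0.14528034  1.27158358
 -1.14216871]
```

All three caps are collinear and evenly spaced, and the tray is still up. Back over the post, turned by -60°, offset 8 mm to the lever side.

```bash
python3 -m jog '[{"offset":[8.7,1.5,0],"twist":[0,0,-1],"fingers":60},{"offset":[8.7,1.5,0],"twist":[0,0,-1],"fingers":60},{"offset":[8.7,1.5,0],"twist":[0,0,-1],"fingers":60},{"offset":[8.7,1.5,0],"twist":[0,0,-1],"fingers":60},{"offset":[8.7,1.5,0],"twist":[0,0,-1],"fingers":60},{"offset":[8.7,1.5,0],"twist":[0,0,-1],"fingers":60},{"offset":[8.7,1.5,0],"twist":[0,0,-1],"fingers":60},{"offset":[8.7,1.5,0],"twist":[0,0,-1],"fingers":60},{"offset":[8.7,1.5,0],"twist":[0,0,-1],"fingers":60},{"offset":[8.7,1.5,0],"twist":[0,0,-1],"fingers":60}]'
python3 -m jog '[{"offset":[0,0,0],"twist":[0,0,0],"fingers":60},{"offset":[0,0,0],"twist":[0,0,0],"fingers":60}]'
python3 - <<'E'
from h import *
a=look('w12');st=read_state();W=wcam('w12');t=st["tcp_pos"]
M=R.from_quat(st["eef_rot"]).as_matrix();print(M.round(4))
L=R.from_euler('z',-.1738).as_matrix();p=np.array([.5767,.135,.273])
for n,d in[("post",[0,0,0]),("bar",[0,-.022,-.04])]:print(n,proj(W,p+L@np.array(d)))
cv2.imwrite('pics/c12.png',cv2.resize(a[130:330,220:420],(600,600),interpolation=2))
E
```

```text
t: 21.4
tcp_pos: [0.5753, 0.1271, 0.3264]
eef_rot: [-0.456, 0.542, -0.541, 0.454]
wrist_force: [1.0, 0.1, 0.6]
finger_gap: 0.0603
t: 21.65
tcp_pos: [0.5751, 0.1272, 0.3273]
eef_rot: [-0.457, 0.54, -0.54, 0.456]
wrist_force: [-0.2, 0.8, 0.5]
finger_gap: 0.0597
21.65 [0.5751 0.1272 0.3273] [-0.4569  0.5404 -0.5398  0.4559]
[[-1.671e-01 -1.100e-03  9.859e-01]
 [-9.859e-01 -3.000e-04 -1.671e-01]
 [ 5.000e-04 -1.000e+00 -1.000e-03]]
post [[308.41425627 215.03207777]]
bar [[339.55791252 196.79470291]]
```

View pics/c12.png

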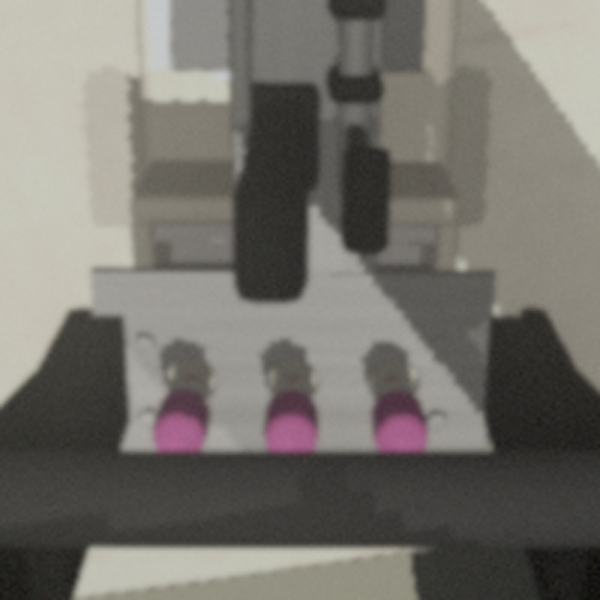

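The view shows three tubes standing. The post is at u≈310.7 and the bar at u≈341.8, about 1.3 mm further right than predicted. I'll shift 1 mm right and descend to lever height with the fingers open.

```bash
python3 -m jog '[{"offset":[0,-1,-30],"twist":[0,0,0],"fingers":60},{"offset":[0,0,-35],"twist":[0,0,0],"fingers":60},{"offset":[0,0,-30],"twist":[0,0,0],"fingers":60},{"offset":[0,0,-16],"twist":[0,0,0],"fingers":60},{"offset":[0,0,0],"twist":[0,0,0],"fingers":50},{"offset":[0,0,0],"twist":[0,0,0],"fingers":42},{"offset":[0,0,0],"twist":[0,0,0],"fingers":38},{"offset":[0,0,0],"twist":[0,0,0],"fingers":38}]' 25
```

```text
t: 22.7
tcp_pos: [0.5761, 0.1257, 0.2179]
eef_rot: [0.456, -0.54, 0.541, -0.456]
wrist_force: [0.2, -1.5, 1.3]
finger_gap: 0.039
```

```bash
python3 -m jog '[{"offset":[0,0,0],"twist":[0,0,0],"fingers":32},{"offset":[0.2,1,0],"twist":[0,0,0],"fingers":20},{"offset":[0.2,1,0],"twist":[0,0,0],"fingers":15},{"offset":[0,0,0],"twist":[0,0,0],"fingers":10},{"offset":[0,0,0],"twist":[0,0,0],"fingers":10}]' 30
python3 -c "
from h import *
S=camera('side');cv2.imwrite('pics/s13.png',S);print(caps(S))"
```

```text
t: 23.32
tcp_pos: [0.5767, 0.1294, 0.2165]
eef_rot: [-0.455, 0.541, -0.54, 0.457]
wrist_force: [4.8, 2.5, -5.2]
finger_gap: 0.0266
[([309.3, 201.3], [300, 194, 20, 16, 137])]
```

Gap 27 mm, and the wrist now carries the tray's 5 N, so the pawl is clear. Lowering.

```bash
python3 -m jog '[{"offset":[0,0,-2],"twist":[0,0,0],"fingers":10},{"offset":[0,0,-4],"twist":[0,0,0],"fingers":10},{"offset":[0,0,-5],"twist":[0,0,0],"fingers":10},{"offset":[0,0,-5],"twist":[0,0,0],"fingers":10},{"offset":[0,0,-5],"twist":[0,0,0],"fingers":10},{"offset":[0,0,-5],"twist":[0,0,0],"fingers":10},{"offset":[0,0,-5],"twist":[0,0,0],"fingers":10},{"offset":[0,0,-3],"twist":[0,0,0],"fingers":10},{"offset":[0,0,-2],"twist":[0,0,0],"fingers":10},{"offset":[0,0,0],"twist":[0,0,0],"fingers":10}]'
python3 -c "
from h import *
S=camera('side');cv2.imwrite('pics/s14.png',S);print(caps(S))"
```

```text
t: 24.62
tcp_pos: [0.5767, 0.1294, 0.1805]
eef_rot: [-0.455, 0.541, -0.54, 0.457]
wrist_force: [5.3, 4.3, -5.5]
finger_gap: 0.0266
[([312.5, 211.3], [307, 206, 13, 12, 86]), ([302.7, 218.4], [300, 215, 6, 8, 42])]
```

```bash
python3 -m jog '[{"offset":[0,0,-1.5],"twist":[0,0,0],"fingers":10},{"offset":[0,0,-1.5],"twist":[0,0,0],"fingers":10},{"offset":[0,0,0],"twist":[0,0,0],"fingers":10}]' | egrep "tcp|force"
python3 -m jog '[{"offset":[0,0,-1],"twist":[0,0,0],"fingers":10},{"offset":[0,0,-1],"twist":[0,0,0],"fingers":10},{"offset":[0,0,0],"twist":[0,0,0],"fingers":10}]' | egrep "tcp|force"
python3 -m jog '[{"offset":[0,0,-1],"twist":[0,0,0],"fingers":10},{"offset":[0,0,-1],"twist":[0,0,0],"fingers":10},{"offset":[0,0,0],"twist":[0,0,0],"fingers":10}]' | egrep "tcp|force"
```

```text
tcp_pos: [0.5767, 0.1294, 0.1776]
wrist_force: [5.2, 3.8, -5.3]
tcp_pos: [0.5767, 0.1294, 0.1756]
wrist_force: [4.3, 4.6, -4.0]
tcp_pos: [0.5767, 0.1294, 0.1736]
wrist_force: [4.3, 4.2, -4.7]
```

```bash
python3 -c "
from h import *
print(read_state()['wrist_force'],read_state()['tcp_pos'])"
```

```text
[ 4.33751937  4.22380096 -4.72373199] [0.57669651 0.12944652 0.17362922]
```

```bash
python3 -m jog '[{"offset":[0,0,-1],"twist":[0,0,0],"fingers":10},{"offset":[0,0,-1],"twist":[0,0,0],"fingers":10},{"offset":[0,0,0],"twist":[0,0,0],"fingers":10}]' | egrep "tcp|force"
python3 -m jog '[{"offset":[0,0,-1],"twist":[0,0,0],"fingers":10},{"offset":[0,0,-1],"twist":[0,0,0],"fingers":10},{"offset":[0,0,0],"twist":[0,0,0],"fingers":10}]' | egrep "tcp|force"
```

```text
tcp_pos: [0.5767, 0.1294, 0.1716]
wrist_force: [4.4, 4.0, -4.5]
tcp_pos: [0.5767, 0.1294, 0.1696]
wrist_force: [4.6, 4.7, -5.7]
```

```bash
python3 -m jog '[{"offset":[0,0,-1],"twist":[0,0,0],"fingers":10},{"offset":[0,0,-1],"twist":[0,0,0],"fingers":10},{"offset":[0,0,0],"twist":[0,0,0],"fingers":10}]' | egrep "tcp|force"
python3 -m jog '[{"offset":[0,0,-1],"twist":[0,0,0],"fingers":10},{"offset":[0,0,-1],"twist":[0,0,0],"fingers":10},{"offset":[0,0,0],"twist":[0,0,0],"fingers":10}]' | egrep "tcp|force"
```

```text
tcp_pos: [0.5767, 0.1294, 0.1676]
wrist_force: [4.4, 3.9, -5.0]
tcp_pos: [0.5767, 0.1295, 0.1657]
wrist_force: [4.6, 4.1, -5.7]
```

```bash
python3 -m jog '[{"offset":[0,0,-1],"twist":[0,0,0],"fingers":10},{"offset":[0,0,-1],"twist":[0,0,0],"fingers":10},{"offset":[0,0,0],"twist":[0,0,0],"fingers":10}]' | egrep "tcp|force"
python3 -m jog '[{"offset":[0,0,-1],"twist":[0,0,0],"fingers":10},{"offset":[0,0,-1],"twist":[0,0,0],"fingers":10},{"offset":[0,0,0],"twist":[0,0,0],"fingers":10}]' | egrep "tcp|force"
```

```text
tcp_pos: [0.5767, 0.1295, 0.1637]
wrist_force: [5.8, 4.1, -4.1]
tcp_pos: [0.5767, 0.1294, 0.1617]
wrist_force: [4.6, 4.3, -5.8]
```

```bash
python3 -m jog '[{"offset":[0,0,-1],"twist":[0,0,0],"fingers":10},{"offset":[0,0,-1],"twist":[0,0,0],"fingers":10},{"offset":[0,0,0],"twist":[0,0,0],"fingers":10}]' | egrep "tcp|force"
python3 -m jog '[{"offset":[0,0,-1],"twist":[0,0,0],"fingers":10},{"offset":[0,0,-1],"twist":[0,0,0],"fingers":10},{"offset":[0,0,0],"twist":[0,0,0],"fingers":10}]' | egrep "tcp|force"
```

```text
tcp_pos: [0.5767, 0.1295, 0.1597]
wrist_force: [4.8, 3.6, -4.9]
tcp_pos: [0.5767, 0.1294, 0.1593]
wrist_force: [2.5, 3.9, 5.2]
```

The screw is felt at TCP z≈0.1594 (carriage about 15 mm) with roughly 10 N on it. I'll ease by 1 mm, open, check and retreat straight up.

```bash
python3 -m jog '[{"offset":[0,0,0.8],"twist":[0,0,0],"fingers":10},{"offset":[0,0,0],"twist":[0,0,0],"fingers":10}]'
python3 -m jog '[{"offset":[0,0,0],"twist":[0,0,0],"fingers":35},{"offset":[0,-1,0],"twist":[0,0,0],"fingers":50},{"offset":[0,-1,0],"twist":[0,0,0],"fingers":60},{"offset":[0,0,0],"twist":[0,0,0],"fingers":60},{"offset":[0,0,15],"twist":[0,0,0],"fingers":60},{"offset":[0,0,30],"twist":[0,0,0],"fingers":60},{"offset":[0,0,40],"twist":[0,0,0],"fingers":60},{"offset":[0,0,40],"twist":[0,0,0],"fingers":60},{"offset":[0,0,30],"twist":[0,0,0],"fingers":60},{"offset":[0,0,0],"twist":[0,0,0],"fingers":60}]'
python3 - <<'E'
from h import *
a=look('w15');print(caps(a));S=camera('side');cv2.imwrite('pics/s15.png',S);print(caps(S))
im=np.zeros((600,780,3),np.uint8)
im[:480,:380]=cv2.resize(S[155:275,240:335],None,fx=4,fy=4,interpolation=2)
im[:400,380:]=cv2.resize(a[100:300,220:420],(400,400),interpolation=2)
cv2.imwrite('pics/c15.png',im)
c=cam("side");T=np.array([[.4986,.1782,.2],[.493,.1448,.2],[.487,.1125,.2]])
for d in(-60,-58,-55):print(d,(proj(c,T+[0,0,d/1e3])-proj(c,T)).round(1).tolist())
E
```

```text
t: 29.05
tcp_pos: [0.5767, 0.1294, 0.1593]
eef_rot: [-0.455, 0.54, -0.54, 0.457]
wrist_force: [3.8, 4.7, 1.6]
finger_gap: 0.0271
t: 30.3
tcp_pos: [0.5772, 0.1272, 0.3175]
eef_rot: [0.454, -0.539, 0.541, -0.458]
wrist_force: [0.3, 0.3, -0.1]
finger_gap: 0.0598
30.3 [0.5772 0.1272 0.3175] [ 0.454  -0.5394  0.5415 -0.458 ]
[([318.4, 253.5], [312, 245, 14, 17, 176]), ([350.4, 253.2], [344, 244, 14, 18, 187]), ([286.2, 253.4], [280, 246, 14, 15, 164])]
[([312.4, 218.4], [307, 213, 12, 12, 84]), ([302.7, 225.5], [300, 222, 6, 8, 42])]
-60 [[-0.0, 21.0], [-0.2, 20.5], [-0.3, 20.0]]
-58 [[-0.0, 20.3], [-0.2, 19.8], [-0.3, 19.4]]
-55 [[-0.0, 19.3], [-0.2, 18.8], [-0.3, 18.4]]
```

View pics/c15.png

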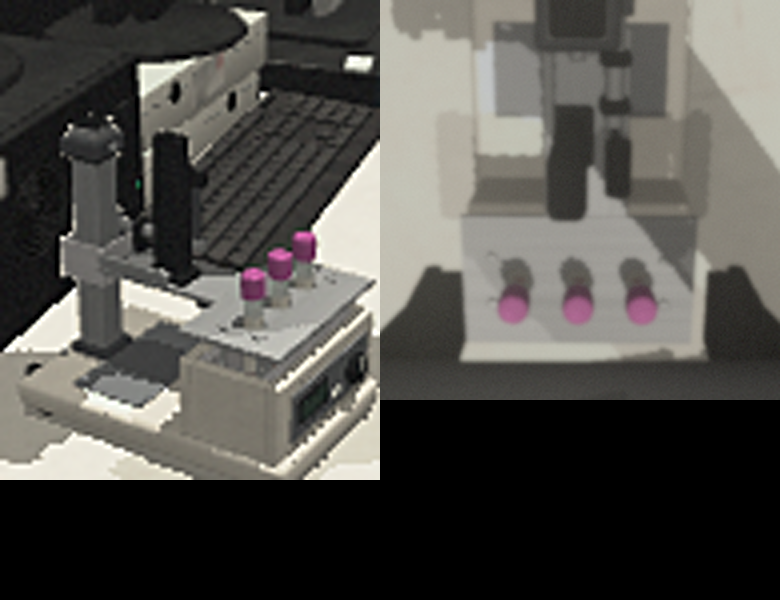

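The tray rests at about 15.3 mm, between teeth 13 and 18 and therefore on the screw. All three tubes stand level and evenly spaced, and the gripper is clear. Handing in.

```bash
python3 -c "
from rig import *
print(job_done())"
```

```text
the job is handed in; nothing more can be done
None
```

The sample tube is loaded and the tray is down on its depth-stop screw. I handed the job in at about 30 s of the 64 s allowed. No verdict is reported, so what follows rests on my own measurements.

**What I did**
- I pinched the free top of the post and raised the tray from tooth 33 until it met the top stop. The wrist read about 18 N there. I then set it down on the top tooth and let go.
- I stood the tube in the empty place; contact came at the expected floor height, with about 9 N of press.
- I squeezed the lever to the post and lowered the tray to the screw, felt at about 10 N. I eased off, released and retreated straight up.

**Last checks**
- **Tray height:** it came down about 58 mm by the side camera and 57 mm by the arm, which puts the carriage at about 15.3 mm. That lies between teeth 13 and 18, so the tray should be resting on the screw, not hanging on the pawl.
- **Tubes:** the three caps are in line and evenly spaced, all upright in the last picture.
- **Robot:** it was clear of everything, with wrist force about zero.
- **Bystanders:** the last views did not cover the wash bottle, pot and rack, so I did not re-check them. The arm never came close to the bottle or the pot.

**Readings that disagreed**
- The camera first gave the carriage height about 3 mm low (29.6 mm instead of 33 mm). The rack tube's cap read low by the same amount, and the stop and tooth positions settled it.
- The post showed about 1.3 mm further right than where I had first gripped it. I allowed for that before squeezing the lever.

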